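# Reverse the ratchet and pinch down the proof press

## Task

The small green proof press was last used in release, so first flip the red thumb lever on its ratchet head fully over to tighten, then swing the handle back counter-clockwise, well past its middle, to feel that it free-wheels. Then work it clockwise, stroke by stroke, until the platen is firmly down on the printing block, stop as soon as it is well firm without over-tightening, and let go. Do not wind the platen up on the way, and leave the tins, jar and other things around the press where they are.

Things in the scene. Friction and masses are not known exactly. Their poses are not given: they have to be found in the camera images.
- press: Green bench screw press, fixed: base 220 x 300 x 30 mm, two posts, cross beam 290 x 52 mm (top at 153 mm). Origin: on the table under the vertical screw axis; x points away from the handle (which lies along -x at its 0), z up. On the beam a round steel ratchet head, 88 mm across, flat top 180 mm above the table; handle, thumb lever and screw turn about the axis through this origin.
- handle (a joint): Ratchet handle's angle about the screw axis, rad, positive counter-clockwise from above, 0 along -x of the press; stops at -0.75 and 0.75; starts negative. Free-wheeling takes 1.5 to 3 N at the knob; driving the free screw about 9 N, more as the platen bears. On reversing, up to 0.6 rad of slack passes before the pawl bites; after a fast stop the knob force stands some 4 N lower than in motion.
- knob (a point): Point on the axis of the handle's black upright grip knob (diameter 22 mm, 45 mm tall, at the end of the steel handle bar, 130 mm from the screw axis), 28 mm above its foot, 17 mm below its top, 205 mm above the table. The bar is 18 mm wide, its top 176 mm up. The knob is fixed to the bar: squeezed by fingers that do not turn with the handle it adds some 3 N of drag.
- lever (a joint): Red thumb lever's angle relative to the handle, rad, positive counter-clockwise from above; stops at -0.4 and 0.4; stays where left (1.6 N at its post moves it). Positive end: release (drives the screw counter-clockwise, platen up; free-wheels clockwise). Negative end: tighten (drives clockwise, platen down; free-wheels counter-clockwise). Fully over: beyond -0.3. Midway the pawls do not hold.
- lever_tip (a point): Top centre of the lever's upright red post: diameter 12 mm, its top 214.5 mm above the table, standing 52 mm from the screw axis on a flat arm whose top is 188.5 mm above the table. At lever angle 0 it lies straight across the head from the handle (along +x of the press when the handle is at 0). Pushed to the side with closed fingertips it swings about the screw axis.
- platen: Aluminium platen 130 x 170 x 14 mm, moved 3 mm per rad of screw; starts 1.5 to 5 mm above the block. Origin: centre of its underside. After touching, within some 0.4 rad more, the force at the knob (turning slowly) climbs from 9 N to 11 N (90 N pressing: just firm), 12 to 13.5 N (170 to 260 N: well firm); about 15 N (320 N) is over-tight. The screw holds by itself.
- block: Wooden relief printing block, 100 x 130 mm, with thin dark hard-rubber packing, lying in the bed under the platen, fixed; blocks differ in height by a few millimetres. Origin: on the screw axis, 13 mm below its upper face.
- tin_a: Ink tin with steel lid, diameter 95, height 62 mm, a bystander; origin under its centre.
- tin_b: Lower ink tin, diameter 95, height 48 mm, a bystander; origin under its centre.
- jar: Black ink jar with white cap, diameter 62, height 82 mm, beside the press, a bystander; origin under its centre.
- carton: Cardboard carton 60 x 160 x 50 mm, a bystander; origin under its centre.
- pin_tin: Small tin with brass lid, diameter 35, height 26 mm, standing on the press base, a bystander; origin under its centre.
- offcut: Wood offcut 50 x 40 x 12 mm lying on the press base, a bystander; origin under its centre.
- brayer: Ink roller 130 mm wide with black handle, on the ink slab, a bystander; origin under the roller's centre.
- knife: Ink knife 200 mm long with dark wooden handle, on the ink slab, a bystander.

How it is judged:
By the outcome, as a careful person would: the job done as asked, in the order asked, and still so for the second after the job is handed in, with the robot touching nothing.
It also fails if it takes over 72 s, if anything falls off the work surface, if the arm or the gripper's body presses on something with over 40 N, if the wrist force passes 120 N, or if a joint passes its speed limit or range.

## Robot

A 6-joint arm with a two-finger parallel gripper is mounted at the origin on the work surface. World frame = base frame: x ahead of the robot, y to its left, z up, the work surface at z = 0. Lengths are in m, angles in degrees, forces in N, time in s.
With the tool pointing down it reaches from about 0.4 to 0.825 m from the base axis. Payload 7 kg.
Tool frame: the origin (TCP) lies on the centre line of the jaws, within the pads' length; the fingertips stand 19 mm ahead of it and the grasp point (between the pads) is the TCP; z points along the fingers, y is the line along which they close (so a half turn about z gives the same grasp; the last joint's range is limited). The gripper opens to 88 mm and grips with 3 to 60 N. Pads are 19 mm wide; open, the fingers measure 130 mm over their backs; the gripper's body (78 mm by 193 mm) begins 47 mm behind the grasp point.
Start: joints at [16.507, 20.546, 0.682, 0, -70.136, -16.507], TCP at [0.675, -0, 0.246] pointing down, gripper open.
Joint ranges: [-176.03, 176.03], [-82.01, 121.73], [-58.28, 71.71], [-173.87, 95.51], [-174.79, -0.11], [-173.66, 173.66]. Speed limits (degrees/s): [136.94, 136.94, 172.46, 180, 180, 180].

## Interface

Orientations are given as [roll, pitch, yaw] about the fixed x, y, z axes, in that order (R = Rz(yaw) Ry(pitch) Rx(roll)).
In Python, from plant import get_state, capture, close_job gives the robot as it stands.
- The arm moves only by the tool apply_moves, never from a script. Its argument "targets" is a list of rows, each a list of 7 numbers: the opening, from 0 (shut) to 1 (fully open), then the shift along the tool's x, y, z normalised to -1 to 1, where 1 is 1000 mm, then the turn, a rotation vector about the tool's x, y, z normalised to -1 to 1, where 1 is 90 degrees. In form: [[claw, tx, ty, tz, ax, ay, az], ...]. A call has 1 to 20 rows; each row shifts and turns the commanded pose from where the row before left it, along the tool's axes as they then stand; what a row does not reach is not made up. A row lasts 1/12 s, in which the tool goes at most 41.7 mm and 7.16 degrees, less where a joint would pass 70% of its speed; a pose out of reach is approached as far as the arm can. A call with a number of a shift or a turn outside -1 to 1 is refused whole. A call with a gripper value outside its range is refused whole. The fingers move at their own pace and stop on an object; "newtons" is the grip in N (left out, the last holds). Time passes only in rows, so rows that do not move let the fingers close. It gives the time, the measured TCP pose, the force, the opening and the grip force at its end, in the units of the state.
- get_state(): the state, without advancing time (a new reading comes with each control period).
- capture(name): name is "scene" or "side" or "wrist"; returns a dict with "frame" (480x640x3 uint8, red, green, blue), "range_z" (480x640 float32, m along the optical axis (not along the pixel's ray), 0 where there is no reading), "camera_matrix" (3x3 intrinsics, pixels), "T" (4x4, takes a point from camera to world coordinates). Camera axes: x right, y down, z forward; pixel columns grow to the right and rows downward; lengths in m; the calibration is good to about 2 mm. A picture is of the moment at which its call begins.
- close_job(): hands the job in; it is judged then, once.
The state is a dict: "time_s": time; "joints": joint angles; "qd": joint speeds; "joint_torque": joint torques, N m; "tcp_pos": TCP position; "eef_rot": TCP orientation; "contact_force": force on the tool from outside, world axes, zero at the start; "moment": the same for the moment, N m; "gripper_width": finger opening in m; "gripper_force": force on a finger pad.
Only numpy, scipy, OpenCV 4.12 (cv2) and the standard library are available. Lean on these libraries where they do the work, as an engineer would, in place of code of your own. Each camera call takes 0.05 s, during which the arm holds its last target. There are 200 camera calls.

## Working session

There is one attempt and no reset: what is moved stays moved. The work goes in short steps, Python scripts to look and compute and a tool call to move; the robot and the scene stay as the last step left them, time stands still between calls to the robot, and variables do not carry over. Pictures are saved under pics/ and viewed, at most 10 in all, crops included, and the job is handed in when it is done.

Besides the shell and the picture viewer there is one more tool, called after ">>>" as name([rows], argument=value, ...), one row to a line, values as JSON. apply_moves: Moves the arm, as the interface text tells. Scaled input: -1 to 1 covers 1000 mm each way for a shift and 90 degrees each way for a turn. Its arguments: {"type":"object","properties":{"targets":{"type":"array","items":{"type":"array","items":{"type":"number"}}},"newtons":{"type":"number"}},"required":["targets"]}

```bash
ls; mkdir -p pics; python3 - <<'E'
from plant import *
import cv2,numpy as np,pickle
for n in("scene","side"):
    c=capture(n);pickle.dump(c,open(n+".pkl","wb"));cv2.imwrite(f"pics/{n}0.png",c["frame"][...,::-1])
    print(n,c["T"].round(3).tolist())
print(get_state())
E
```

```text
pics
scene [[-0.126, 0.577, -0.807, 1.483], [0.992, 0.087, -0.093, 0.156], [0.017, -0.812, -0.583, 0.809], [0.0, 0.0, 0.0, 1.0]]
side [[-0.764, -0.458, 0.455, -0.232], [-0.646, 0.552, -0.527, 0.974], [-0.01, -0.697, -0.717, 1.392], [0.0, 0.0, 0.0, 1.0]]
{'time_s': 0.1, 'joints': array([ 1.65078852e+01,  2.05870390e+01,  6.38820246e-01, -1.70898501e-02,
       -7.01353182e+01, -1.65069640e+01]), 'qd': array([-0.04204596, -0.17500609,  0.06381642,  0.1485744 ,  0.03596333,
       -0.06073447]), 'joint_torque': array([-1.42273191e-03, -5.84165347e+01,  2.93752134e+01,  7.01551259e+00,
        1.01412315e-02, -6.66964229e-05]), 'tcp_pos': array([ 6.74593053e-01, -1.61442861e-05,  2.44720142e-01]), 'eef_rot': array([ 1.79915341e+02, -8.33333855e-03, -9.00048915e+01]), 'contact_force': array([ 1.06993258,  0.69990841, -0.1725747 ]), 'moment': array([-0.04206065,  0.0313681 ,  0.0008697 ]), 'gripper_force': 0.0, 'gripper_width': 0.08766986792079277}
```

View pics/scene0.png

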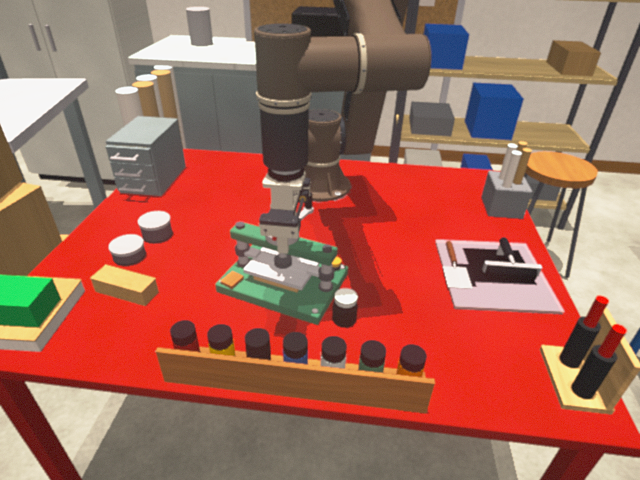

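View pics/side0.png

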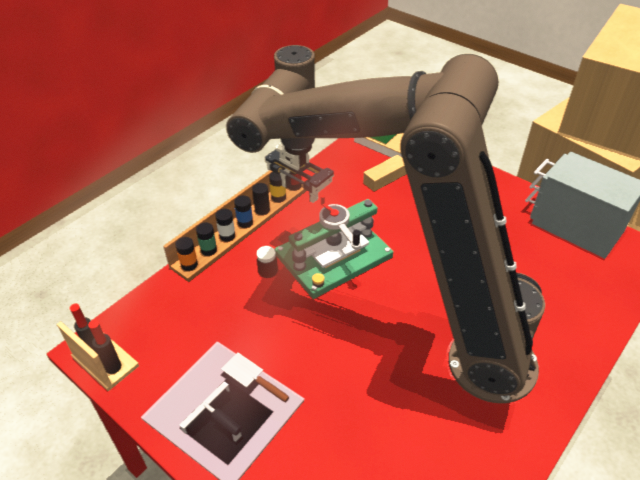

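```bash
cat > h.py <<'E'
import numpy as np,cv2,pickle
def cloud(c):
    z=c["range_z"];K=c["camera_matrix"];v,u=np.mgrid[:480,:640]
    P=np.stack([(u-K[0,2])*z/K[0,0],(v-K[1,2])*z/K[1,1],z,np.ones_like(z)],-1)@c["T"].T
    P=P[...,:3];P[z<=0]=np.nan;return P
E
python3 - <<'E'
from plant import *
from h import *
c=pickle.load(open("side.pkl","rb"));P=cloud(c);f=c["frame"]
s=f[170:300,260:400];cv2.imwrite("pics/side_crop.png",cv2.resize(s,None,fx=4.5,fy=4.5,interpolation=cv2.INTER_CUBIC)[...,::-1])
I=f.astype(int);red=(I[...,0]>120)&(I[...,1]<70)&(P[...,2]>.185)&(P[...,2]<.225)
blk=(I.max(-1)<60)&(P[...,2]>.17)&(P[...,2]<.23)
for n,m in(("red",red),("blk",blk)):
    m=m&(np.abs(P[...,0]-.67)<.25)&(np.abs(P[...,1])<.25)
    v,u=np.nonzero(m);print(n,len(v))
    for a,b in list(zip(v,u))[::max(1,len(v)//25)]:print(a,b,P[a,b].round(3))
w=capture("wrist");pickle.dump(w,open("wrist.pkl","wb"));cv2.imwrite("pics/wrist0.png",w["frame"][...,::-1]);print(w["T"].round(3))
E
```

```text
red 56
197 321 [ 0.623 -0.038  0.214]
197 323 [ 0.621 -0.044  0.211]
198 322 [ 0.62  -0.038  0.212]
199 321 [ 0.62  -0.034  0.211]
199 323 [ 0.62  -0.042  0.205]
200 322 [ 0.625 -0.043  0.198]
201 321 [ 0.624 -0.039  0.197]
201 323 [ 0.617 -0.039  0.202]
202 322 [ 0.621 -0.039  0.195]
203 321 [ 0.625 -0.039  0.189]
203 323 [ 0.62  -0.043  0.189]
204 321 [ 0.624 -0.038  0.186]
204 323 [ 0.616 -0.037  0.191]
206 325 [ 0.608 -0.038  0.187]
207 327 [ 0.598 -0.035  0.191]
208 328 [ 0.594 -0.034  0.19 ]
209 329 [ 0.59  -0.034  0.189]
210 329 [ 0.587 -0.031  0.189]
211 330 [ 0.581 -0.027  0.192]
211 332 [ 0.576 -0.031  0.191]
212 331 [ 0.576 -0.026  0.191]
213 330 [ 0.576 -0.021  0.19 ]
213 332 [ 0.573 -0.027  0.188]
213 337 [ 0.561 -0.035  0.189]
214 331 [ 0.57  -0.019  0.192]
214 333 [ 0.567 -0.024  0.189]
214 336 [ 0.562 -0.032  0.187]
215 333 [ 0.567 -0.024  0.186]
blk 57
231 357 [0.452 0.015 0.223]
232 358 [0.45  0.012 0.218]
233 359 [0.445 0.014 0.219]
234 355 [0.448 0.029 0.225]
234 358 [0.446 0.017 0.217]
235 354 [0.455 0.023 0.212]
235 356 [0.451 0.02  0.213]
235 358 [0.441 0.024 0.222]
236 355 [0.45  0.025 0.214]
236 357 [0.448 0.019 0.21 ]
237 354 [0.452 0.027 0.209]
237 356 [0.443 0.03  0.218]
237 358 [0.444 0.02  0.209]
238 355 [0.453 0.021 0.201]
238 357 [0.445 0.023 0.207]
239 354 [0.45  0.028 0.204]
239 356 [0.448 0.023 0.202]
239 358 [0.447 0.015 0.196]
240 355 [0.449 0.025 0.198]
240 357 [0.446 0.021 0.197]
241 354 [0.451 0.028 0.195]
241 356 [0.446 0.024 0.196]
241 358 [0.444 0.018 0.192]
242 355 [0.448 0.026 0.192]
242 357 [0.444 0.023 0.192]
243 354 [0.452 0.025 0.185]
243 356 [0.445 0.025 0.189]
244 355 [0.448 0.026 0.184]
244 357 [0.443 0.024 0.185]
[[-1.     0.002 -0.002  0.675]
 [ 0.001  0.959  0.284 -0.077]
 [ 0.002  0.284 -0.959  0.384]
 [ 0.     0.     0.     1.   ]]
```

View pics/side_crop.png

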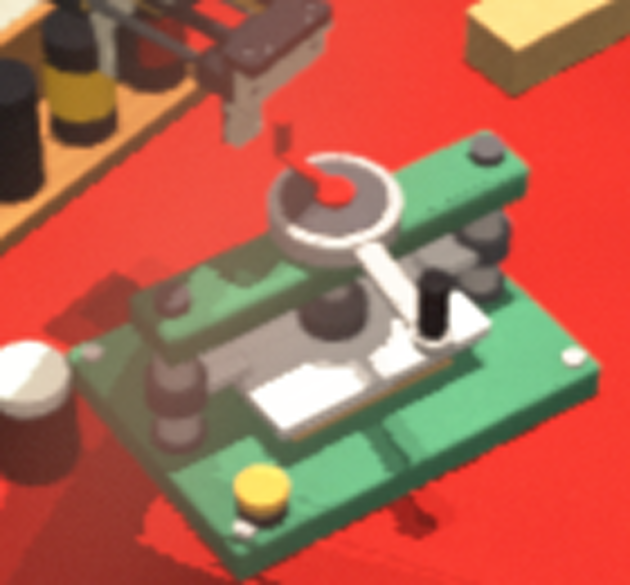

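View pics/wrist0.png

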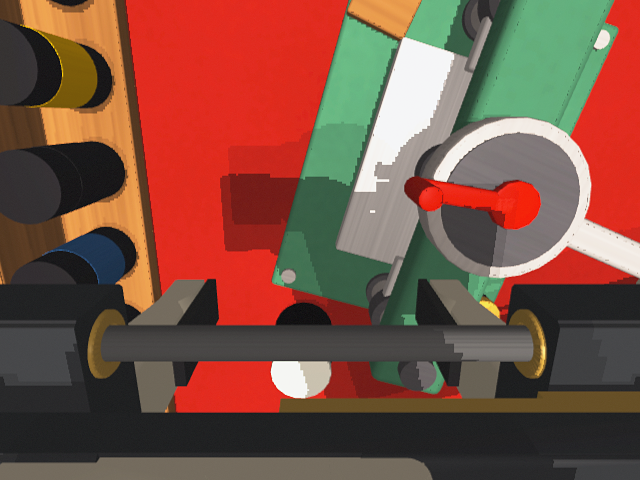

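```bash
python3 - <<'E'
from h import *
from scipy.optimize import least_squares
for n in("wrist","side","scene"):
    c=pickle.load(open(n+".pkl","rb"));P=cloud(c);I=c["frame"].astype(int)
    near=(np.hypot(P[...,0]-.57,P[...,1]+.02)<.3)
    red=(I[...,0]>110)&(I[...,1]<70)&near
    head=(abs(P[...,2]-.18)<.004)&(np.hypot(P[...,0]-.57,P[...,1]+.02)<.065)&~red&(abs(I[...,0]-I[...,1])<25)
    X=P[head][:,:2]
    if len(X)>30:
        # outer rim: convex hull circle
        (cx,cy),r=cv2.minEnclosingCircle(X.astype(np.float32)); print(n,"head",len(X),cx,cy,r,"z",np.median(P[head][:,2]))
        h=cv2.convexHull(X.astype(np.float32))[:,0]
        q=least_squares(lambda p:np.hypot(h[:,0]-p[0],h[:,1]-p[1])-.044,[.57,-.02],loss="soft_l1",f_scale=.002).x;print("fit",q)
    top=red&(P[...,2]>.2)&(P[...,2]<.225);print("post",np.median(P[top],axis=0),np.ptp(P[top],axis=0),(P[top].min(0)+P[top].max(0))/2 if top.any() else 0)
    hub=red&(abs(P[...,2]-.189)<.006);print("hub/arm",np.mean(P[hub],axis=0))
    g=(I[...,1]>I[...,0]+20)&(I[...,1]>I[...,2]+5)&near
    for nm,lo,hi in(("beam",.148,.158),("base",.025,.035)):
        m=g&(P[...,2]>lo)&(P[...,2]<hi);X=P[m][:,:2].astype(np.float32)
        if len(X)>30:
            print(nm,len(X),cv2.minAreaRect(X), "z",np.median(P[m][:,2]))
            print("line",cv2.fitLine(X,cv2.DIST_HUBER,0,.01,.01).ravel())
E
```

```text
wrist head 18205 0.5608714818954468 -0.025630952790379524 0.0590115524828434 z 0.18168433403222206
fit [ 0.57278185 -0.03349348]
post [ 0.62504365 -0.04340919  0.21495082] [0.01158154 0.01096486 0.01712697] [ 0.62486276 -0.04302078  0.2086051 ]
hub/arm [ 0.58420196 -0.03630301  0.18898162]
beam 15104 ((0.5782087445259094, -0.019865378737449646), (0.25577980279922485, 0.05183578282594681), 73.99739074707031) z 0.15353041078071303
line [ 0.35465226  0.9349983   0.5731149  -0.05843102]
base 21285 ((0.5731996893882751, -0.034349337220191956), (0.2979501187801361, 0.2187620848417282), 73.89846801757812) z 0.030641833691466447
line [ 0.30507365  0.95232874  0.63678503 -0.07139361]
side head 207 0.550226092338562 -0.037669241428375244 0.054185543209314346 z 0.18000310593425284
fit [ 0.55310568 -0.02932839]
post [ 0.62059172 -0.0386927   0.20725852] [0.01067126 0.0120634  0.01264976] [ 0.62216082 -0.04004867  0.20790035]
hub/arm [ 0.5888302  -0.03258661  0.18864195]
beam 425 ((0.570517897605896, -0.03437478840351105), (0.28124064207077026, 0.05332285165786743), 73.55947875976562) z 0.1525732576134906
line [ 0.24379411  0.969827    0.56518894 -0.01452898]
base 1332 ((0.5659312009811401, -0.03292122483253479), (0.29725900292396545, 0.21557769179344177), 72.5864028930664) z 0.029746441912139487
line [ 0.28457102  0.95865494  0.49966887 -0.01732208]
  return _methods._mean(a, axis=axis, dtype=dtype,
  ret = um.true_divide(
Traceback (most recent call last):
ValueError: zero-size array to reduction operation maximum which has no identity
```

```bash
python3 - <<'E'
from h import *
C=np.array([.573,-.034])
for n in("wrist","side"):
    c=pickle.load(open(n+".pkl","rb"));P=cloud(c);I=c["frame"].astype(int)
    d=P[...,:2]-C;r=np.hypot(d[...,0],d[...,1]);a=np.degrees(np.arctan2(d[...,1],d[...,0]))%360
    m=(abs(P[...,2]-.176)<.005)&(r>.055)&(r<.11)&(a>100)&(a<230)
    if m.sum():print(n,m.sum(),np.median(a[m]),r[m].min(),r[m].max(),np.percentile(a[m],[5,95]))
    k=(I.max(-1)<70)&(P[...,2]>.185)&(P[...,2]<.225)&(r>.1)&(r<.16)&(a>90)&(a<230)
    if k.any():print("knob",np.median(P[k],0),k.sum())
E
```

```text
wrist 1760 155.72609142480553 0.05500384200817568 0.09680104805492913 [149.70699406 162.97246249]
side 74 155.98989741129887 0.05528387445930365 0.10927448120340928 [150.03964602 162.3958362 ]
knob [0.44846553 0.02214782 0.20938842] 67
```

>>> apply_moves([
  [0,0,0,0,0,0,0.073],
  [0,0,0.01,0,0,0,0.073],
  [0,0,0.01,0,0,0,0.073],
  [0,0,0.01,0,0,0,0.073],
  [0,0,0.01,0,0,0,0.073],
  [0,0,0,0,0,0,0],
  [0,0,0,0,0,0,0],
], newtons=10)

```text
time_s: 0.73
tcp_pos: [0.6368, 0.0114, 0.2457]
eef_rot: [-180.0, 0.0, -122.7]
contact_force: [-0.3, 0.4, 0.3]
gripper_width: 0.0466
gripper_force: 0.0
```

>>> apply_moves([
  [0,0.014,-0.01,0,0,0,0],
  [0,0.015,-0.011,0,0,0,0],
  [0,0,0,0,0,0,0],
  [0,0,0,0,0,0,0],
  [0,0,0,0.017,0,0,0],
  [0,0,0,0.017,0,0,0],
  [0,0,0,0,0,0,0],
  [0,0,0,0,0,0,0],
])

```text
time_s: 1.4
tcp_pos: [0.6386, -0.0244, 0.2108]
eef_rot: [179.9, -0.1, -122.8]
contact_force: [0.6, 0.5, 0.4]
gripper_width: 0.0006
gripper_force: 0.0
```

>>> apply_moves([
  [0,0.003,0,0,0,0,0],
  [0,0.003,0,0,0,0,0],
  [0,0.003,0,0,0,0,0],
  [0,0.003,0,0,0,0,0],
  [0,0.003,0,0,0,0,0],
  [0,0.003,0,0,0,0,0],
  [0,0.003,0,0,0,0,0],
  [0,0.003,0,0,0,0,0],
  [0,0.003,0,0,0,0,0],
  [0,0.003,0,0,0,0,0],
  [0,0.003,0,0,0,0,0],
  [0,0.003,0,0,0,0,0],
])

```text
time_s: 2.4
tcp_pos: [0.6191, -0.0552, 0.2116]
eef_rot: [-180.0, -0.0, -122.9]
contact_force: [3.3, -0.4, 1.3]
gripper_width: 0.0004
gripper_force: 1.3
```

>>> apply_moves([
  [0,0.002,0,0,0,0,0],
  [0,0.001,0,0,0,0,0],
])

```text
time_s: 2.57
tcp_pos: [0.6171, -0.0576, 0.2114]
eef_rot: [180.0, -0.0, -122.9]
contact_force: [2.9, 0.9, 1.8]
gripper_width: 0.0008
gripper_force: 1.7
```

>>> apply_moves([
  [0,0.001,0,0,0,0,0],
  [0,0.001,0,0,0,0,0],
])

```text
time_s: 2.73
tcp_pos: [0.6165, -0.0585, 0.2114]
eef_rot: [180.0, 0.0, -122.8]
contact_force: [1.8, 4.4, 1.4]
gripper_width: 0.0003
gripper_force: 2.7
```

```bash
cat > look.py <<'E'
from plant import *
from h import *
import sys
C=np.array([.573,-.034])
n=sys.argv[1]
c=capture(n);P=cloud(c);I=c["frame"].astype(int)
if len(sys.argv)>2: cv2.imwrite("pics/"+sys.argv[2],c["frame"][...,::-1])
d=P[...,:2]-C;r=np.hypot(d[...,0],d[...,1]);a=np.degrees(np.arctan2(d[...,1],d[...,0]))%360
red=(I[...,0]>110)&(I[...,1]<70)&(r<.08)
t=red&(P[...,2]>.2)&(P[...,2]<.225);print("post",t.sum(),P[t].mean(0) if t.any() else 0,np.median((a[t]+180)%360-180),np.median(r[t]))
t=red&(abs(P[...,2]-.189)<.004)&(r>.02)&(r<.045);print("arm",t.sum(),np.median((a[t]+180)%360-180))
m=(abs(P[...,2]-.176)<.005)&(r>.055)&(r<.11)&(a>100)&(a<230);print("bar",m.sum(),np.median(a[m]))
print(get_state()["contact_force"])
E
python3 look.py side side1.png;python3 look.py wrist wrist1.png
```

```text
post 0 0 nan nan
arm 7 -47.47739145794242
bar 74 154.06636288477816
[0.90978952 2.34178551 1.58610495]
post 1008 [ 0.60756193 -0.07369978  0.2120896 ] -49.63543450595907 0.05284079081838257
arm 1231 -49.15515270198648
bar 3809 156.6186181124811
[1.1513432  4.60235282 1.21537908]
  return _methods._mean(a, axis=axis, dtype=dtype,
  ret = ret.dtype.type(ret / rcount)
```

>>> apply_moves([
  [0,-0.02,0,0,0,0,0],
  [0,0,0,-0.03,0,0,0],
  [0.4,0,0,-0.03,0,0,0],
  [0.4,0.005,0.02,0,0,0,0],
  [0.4,0.005,0.02,0,0,0,0],
  [0.4,0.005,0.02,0,0,0,0],
  [0.4,0.005,0.02,0,0,0,0],
  [0.4,0.005,0.02,0,0,0,0],
  [0.4,0.005,0.02,0,0,0,0],
  [0.4,0.004,0.02,0,0,0,0],
  [0.4,0.004,0.02,0,0,0,0],
  [0.4,0.004,0.018,0,0,0,0],
  [0.4,0,0,0,0,0,0],
])

```text
time_s: 3.92
tcp_pos: [0.4521, 0.0193, 0.2715]
eef_rot: [179.9, -0.1, -122.8]
contact_force: [-0.0, 0.2, -0.7]
gripper_width: 0.0352
gripper_force: 0.0
```

>>> apply_moves([
  [0.4,0,0,0,0,0,-0.073],
  [0.4,0,0,0,0,0,-0.073],
  [0.4,0,0,0,0,0,-0.073],
  [0.4,0,0,0,0,0,-0.073],
  [0.4,0,0,0,0,0,-0.073],
  [0.4,0,0,0,0,0,-0.073],
  [0.4,0,0,0,0,0,-0.073],
  [0.4,0,0,0,0,0,-0.073],
  [0.4,0,0,0,0,0,-0.073],
  [0.4,0,0,0,0,0,-0.073],
  [0.4,0,0,0,0,0,-0.073],
  [0.4,0,0,0,0,0,-0.073],
  [0.4,0,0,0,0,0,-0.073],
  [0.4,0,0,0,0,0,-0.073],
  [0.4,0,0,0,0,0,-0.073],
  [0.4,0,0,0,0,0,0],
  [0.4,0,0,0,0,0,0],
])

```text
time_s: 5.33
tcp_pos: [0.455, 0.0189, 0.2712]
eef_rot: [179.9, 0.0, -24.5]
contact_force: [0.3, 0.1, -0.2]
gripper_width: 0.035
gripper_force: 0.0
```

```bash
python3 look.py wrist wrist2.png; python3 -c "
from plant import *
print(get_state())"
```

```text
post 0 0 nan nan
arm 0 nan
bar 2792 155.23909365905743
[ 0.49314669  0.31388942 -0.08448004]
{'time_s': 5.3833, 'joints': array([ 2.73021231e+01, -1.70734764e+00, -2.31931408e+01,  6.35150924e-03,
       -6.85793923e+01,  3.81637105e+01]), 'qd': array([ 0.08255269, -0.19634231, -0.06625542,  0.01170441,  0.12475037,
        0.25439687]), 'joint_torque': array([ 5.53461083e-03, -2.66124827e+01,  2.90826827e+01,  6.88724935e+00,
        6.35943655e-02,  2.02549947e-01]), 'tcp_pos': array([0.45503634, 0.01899633, 0.27130893]), 'eef_rot': array([ 1.79945096e+02,  3.56320177e-02, -2.45318605e+01]), 'contact_force': array([ 0.49314669,  0.31388942, -0.08448004]), 'moment': array([-0.01127827,  0.04683941, -0.0330917 ]), 'gripper_force': 0.0, 'gripper_width': 0.0347811913318805}
  return _methods._mean(a, axis=axis, dtype=dtype,
  ret = ret.dtype.type(ret / rcount)
```

View pics/wrist2.png

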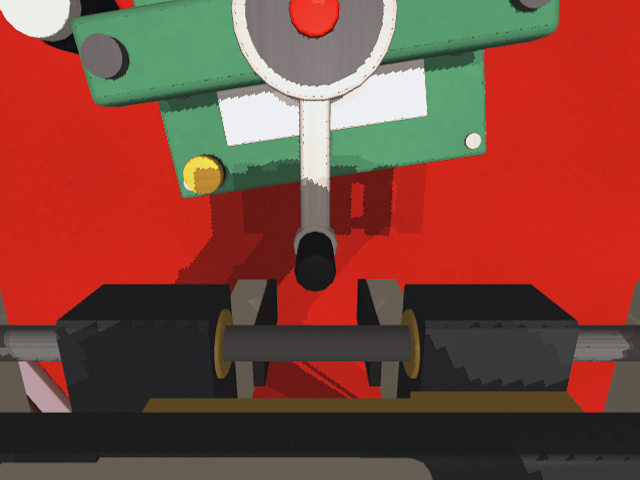

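The view shows the knob (top at ~315,265) centred between the fingers, bar pointing up to the head; going down over it.

>>> apply_moves([
  [0.4,0,0,0.02,0,0,0],
  [0.4,0,0,0.02,0,0,0],
  [0.4,0,0,0.015,0,0,0],
  [0.4,0,0,0.01,0,0,0],
  [0.32,0,0,0,0,0,0],
  [0.32,0,0,0,0,0,0],
])

```text
time_s: 5.88
tcp_pos: [0.4552, 0.019, 0.2066]
eef_rot: [179.9, 0.0, -24.4]
contact_force: [-0.1, -0.3, 0.6]
gripper_width: 0.029
gripper_force: 0.0
```

```bash
python3 look.py side side2.png; python3 - <<'E'
import cv2
i=cv2.imread("pics/side2.png")[160:300,270:430];cv2.imwrite("pics/side2c.png",cv2.resize(i,None,fx=4,fy=4,interpolation=2))
E
```

```text
post 0 0 nan nan
arm 0 nan
bar 0 nan
[0.47599193 0.12226622 0.39646205]
  return _methods._mean(a, axis=axis, dtype=dtype,
  ret = ret.dtype.type(ret / rcount)
```

View pics/side2c.png

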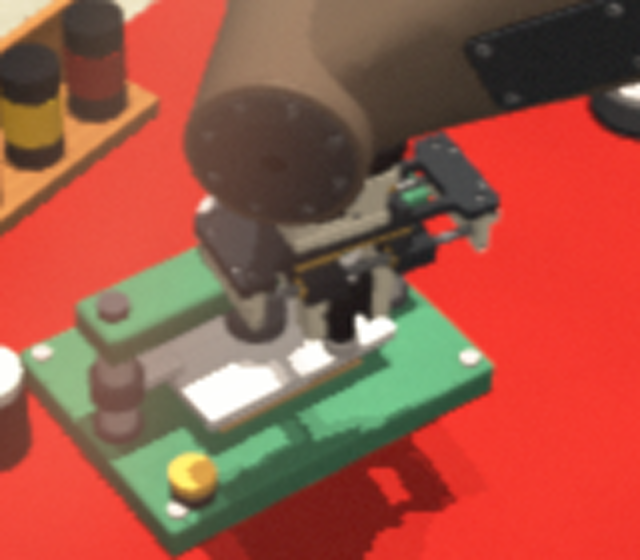

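>>> apply_moves([
  [0.32,0.00018,0.0068,0,0,0,-0.0333],
  [0.32,0.00018,0.0068,0,0,0,-0.0333],
  [0.32,0.00018,0.0068,0,0,0,-0.0333],
  [0.32,0.00018,0.0068,0,0,0,-0.0333],
])

```text
time_s: 6.27
tcp_pos: [0.4475, -0.0064, 0.2079]
eef_rot: [-179.9, -0.1, -12.2]
contact_force: [1.5, 1.7, -1.5]
gripper_width: 0.0284
gripper_force: 1.1
```

>>> apply_moves([
  [0.32,0.00018,0.0068,0,0,0,-0.0333],
  [0.32,0.00018,0.0068,0,0,0,-0.0333],
  [0.32,0.00018,0.0068,0,0,0,-0.0333],
  [0.32,0.00018,0.0068,0,0,0,-0.0333],
  [0.32,0.00018,0.0068,0,0,0,-0.0333],
  [0.32,0.00018,0.0068,0,0,0,-0.0333],
  [0.32,0.00018,0.0068,0,0,0,-0.0333],
  [0.32,0.00018,0.0068,0,0,0,-0.0333],
  [0.32,0.00018,0.0068,0,0,0,-0.0333],
  [0.32,0.00018,0.0068,0,0,0,-0.0333],
  [0.32,0.00018,0.0068,0,0,0,-0.0333],
  [0.32,0.00018,0.0068,0,0,0,-0.0333],
])

```text
time_s: 7.27
tcp_pos: [0.4556, -0.0866, 0.2079]
eef_rot: [180.0, -0.2, 23.8]
contact_force: [0.6, 1.6, 0.4]
gripper_width: 0.028
gripper_force: 0.6
```

```bash
cat > f.py <<'E'
from plant import get_state
import numpy as np
s=get_state();C=np.array([.573,-.034]);d=s["tcp_pos"][:2]-C;phi=np.arctan2(d[1],d[0]);F=s["contact_force"]
print("t",s["time_s"],"r",np.hypot(*d).round(4),"phi",(np.degrees(phi)%360).round(2),"handle~",((phi%(2*np.pi))-np.radians(164)).round(3),"yaw",s["eef_rot"][2].round(1),"Ftan(ccw+)",(-F[0]*np.sin(phi)+F[1]*np.cos(phi)).round(2),"Frad",(F[0]*np.cos(phi)+F[1]*np.sin(phi)).round(2),F.round(1))
E
python3 f.py; python3 look.py wrist wrist3.png 2>/dev/null
```

```text
t 7.2667 r 0.1286 phi 204.13 handle~ 0.7 yaw 23.8 Ftan(ccw+) -1.22 Frad -1.17 [0.6 1.6 0.4]
post 0 0 nan nan
arm 0 nan
bar 5015 202.8489042616312
[ 1.51006699 -0.24821355  0.94449544]
```

>>> apply_moves([
  [0.32,-0.0008,-0.0068,0,0,0,0.0333],
  [0.32,0.00018,-0.0068,0,0,0,0.0333],
  [0.32,0.00018,-0.0068,0,0,0,0.0333],
  [0.32,0.00018,-0.0068,0,0,0,0.0333],
  [0.32,0.00018,-0.0068,0,0,0,0.0333],
  [0.32,0.00018,-0.0068,0,0,0,0.0333],
  [0.32,0.00018,-0.0068,0,0,0,0.0333],
  [0.32,0.00018,-0.0068,0,0,0,0.0333],
  [0.32,0.00018,-0.0068,0,0,0,0.0333],
  [0.32,0.00018,-0.0068,0,0,0,0.0333],
  [0.32,0.00018,-0.0068,0,0,0,0.0333],
  [0.32,0.00018,-0.0068,0,0,0,0.0333],
])

```text
time_s: 8.32
tcp_pos: [0.4462, -0.008, 0.2078]
eef_rot: [179.9, -0.1, -12.6]
contact_force: [2.7, -9.8, 0.3]
gripper_width: 0.0283
gripper_force: 4.2
```

```bash
python3 f.py
```

```text
t 8.3167 r 0.1295 phi 168.42 handle~ 0.077 yaw -12.6 Ftan(ccw+) 9.06 Frad -4.58 [ 2.7 -9.8  0.3]
```

>>> apply_moves([
  [0.32,8e-05,-0.00454,0,0,0,0.0222],
  [0.32,8e-05,-0.00454,0,0,0,0.0222],
  [0.32,8e-05,-0.00454,0,0,0,0.0222],
  [0.32,8e-05,-0.00454,0,0,0,0.0222],
  [0.32,8e-05,-0.00454,0,0,0,0.0222],
  [0.32,8e-05,-0.00454,0,0,0,0.0222],
  [0.32,8e-05,-0.00454,0,0,0,0.0222],
  [0.32,8e-05,-0.00454,0,0,0,0.0222],
])

```text
time_s: 8.98
tcp_pos: [0.4579, 0.0255, 0.2077]
eef_rot: [179.8, -0.0, -28.5]
contact_force: [-2.2, -8.1, 3.5]
gripper_width: 0.0283
gripper_force: 4.3
```

```bash
python3 f.py
```

```text
t 8.9833 r 0.1296 phi 152.68 handle~ -0.198 yaw -28.5 Ftan(ccw+) 8.22 Frad -1.81 [-2.2 -8.1  3.5]
```

>>> apply_moves([
  [0.32,8e-05,-0.00454,0,0,0,0.0222],
  [0.32,8e-05,-0.00454,0,0,0,0.0222],
  [0.32,8e-05,-0.00454,0,0,0,0.0222],
  [0.32,8e-05,-0.00454,0,0,0,0.0222],
  [0.32,8e-05,-0.00454,0,0,0,0.0222],
  [0.32,8e-05,-0.00454,0,0,0,0.0222],
  [0.32,8e-05,-0.00454,0,0,0,0.0222],
])

```text
time_s: 9.57
tcp_pos: [0.4754, 0.0513, 0.2076]
eef_rot: [179.8, -0.0, -42.5]
contact_force: [-6.5, -6.5, 7.7]
gripper_width: 0.0281
gripper_force: 4.5
```

```bash
python3 f.py
```

```text
t 9.5667 r 0.1296 phi 138.83 handle~ -0.439 yaw -42.5 Ftan(ccw+) 9.22 Frad 0.62 [-6.5 -6.5  7.7]
```

>>> apply_moves([
  [0.32,8e-05,-0.00454,0,0,0,0.0222],
  [0.32,8e-05,-0.00454,0,0,0,0.0222],
  [0.32,8e-05,-0.00454,0,0,0,0.0222],
  [0.32,8e-05,-0.00454,0,0,0,0.0222],
  [0.32,8e-05,-0.00454,0,0,0,0.0222],
  [0.32,8e-05,-0.00454,0,0,0,0.0222],
])

```text
time_s: 10.07
tcp_pos: [0.4953, 0.0697, 0.2074]
eef_rot: [179.8, 0.0, -54.5]
contact_force: [-8.7, -3.5, 8.2]
gripper_width: 0.0281
gripper_force: 4.6
```

```bash
python3 f.py
```

```text
t 10.0667 r 0.1296 phi 126.85 handle~ -0.648 yaw -54.5 Ftan(ccw+) 9.09 Frad 2.4 [-8.7 -3.5  8.2]
```

>>> apply_moves([
  [0.32,0.0004,0.0102,0,0,0,-0.05],
  [0.32,0.0004,0.0102,0,0,0,-0.05],
  [0.32,0.0004,0.0102,0,0,0,-0.05],
  [0.32,0.0004,0.0102,0,0,0,-0.05],
  [0.32,0.0004,0.0102,0,0,0,-0.05],
  [0.32,0.0004,0.0102,0,0,0,-0.05],
  [0.32,0.0004,0.0102,0,0,0,-0.05],
  [0.32,0.0004,0.0102,0,0,0,-0.05],
  [0.32,0.0004,0.0102,0,0,0,-0.05],
  [0.32,0.0004,0.0102,0,0,0,-0.05],
  [0.32,0.0004,0.0102,0,0,0,-0.05],
  [0.32,0.0004,0.0102,0,0,0,-0.05],
  [0.32,0.0004,0.0102,0,0,0,-0.05],
  [0.32,0.0004,0.0102,0,0,0,-0.05],
  [0.32,0.0004,0.0102,0,0,0,-0.05],
  [0.32,0.0004,0.0102,0,0,0,-0.05],
  [0.32,0.0004,0.0102,0,0,0,-0.05],
  [0.32,0,0,0,0,0,0],
])

```text
time_s: 11.57
tcp_pos: [0.4534, -0.0846, 0.2075]
eef_rot: [180.0, -0.1, 22.3]
contact_force: [0.4, 0.7, -0.3]
gripper_width: 0.0284
gripper_force: 0.0
```

```bash
python3 f.py; python3 look.py wrist wrist4.png 2>/dev/null|grep bar
```

```text
t 11.5667 r 0.1298 phi 202.93 handle~ 0.679 yaw 22.3 Ftan(ccw+) -0.5 Frad -0.65 [ 0.4  0.7 -0.3]
bar 5041 203.42550876675057
```

>>> apply_moves([
  [0.32,0.00018,-0.0068,0,0,0,0.0333],
  [0.32,0.00018,-0.0068,0,0,0,0.0333],
  [0.32,0.00018,-0.0068,0,0,0,0.0333],
  [0.32,0.00018,-0.0068,0,0,0,0.0333],
  [0.32,0.00018,-0.0068,0,0,0,0.0333],
  [0.32,0.00018,-0.0068,0,0,0,0.0333],
  [0.32,8e-05,-0.00454,0,0,0,0.0222],
  [0.32,8e-05,-0.00454,0,0,0,0.0222],
  [0.32,8e-05,-0.00454,0,0,0,0.0222],
])

```text
time_s: 12.37
tcp_pos: [0.4428, -0.0314, 0.2073]
eef_rot: [179.9, -0.0, -2.0]
contact_force: [2.3, -10.9, 0.5]
gripper_width: 0.0277
gripper_force: 4.7
```

```bash
python3 f.py
```

```text
t 12.3667 r 0.1302 phi 178.86 handle~ 0.259 yaw -2.0 Ftan(ccw+) 10.82 Frad -2.5 [  2.3 -10.9   0.5]
```

>>> apply_moves([
  [0.32,8e-05,-0.00454,0,0,0,0.0222],
  [0.32,8e-05,-0.00454,0,0,0,0.0222],
  [0.32,8e-05,-0.00454,0,0,0,0.0222],
  [0.32,8e-05,-0.00454,0,0,0,0.0222],
])

```text
time_s: 12.7
tcp_pos: [0.4443, -0.0137, 0.2073]
eef_rot: [179.8, -0.0, -10.0]
contact_force: [1.0, -10.8, 0.6]
gripper_width: 0.0284
gripper_force: 5.1
```

```bash
python3 f.py
```

```text
t 12.7 r 0.1303 phi 171.04 handle~ 0.123 yaw -10.0 Ftan(ccw+) 10.51 Frad -2.69 [  1.  -10.8   0.6]
```

>>> apply_moves([
  [0.32,2e-05,-0.00227,0,0,0,0.0111],
  [0.32,2e-05,-0.00227,0,0,0,0.0111],
  [0.32,2e-05,-0.00227,0,0,0,0.0111],
  [0.32,2e-05,-0.00227,0,0,0,0.0111],
])

```text
time_s: 13.03
tcp_pos: [0.446, -0.0051, 0.2073]
eef_rot: [179.8, -0.0, -14.0]
contact_force: [0.6, -10.5, 2.7]
gripper_width: 0.0279
gripper_force: 5.2
```

```bash
python3 f.py
```

```text
t 13.0333 r 0.1303 phi 167.19 handle~ 0.056 yaw -14.0 Ftan(ccw+) 10.06 Frad -2.94 [  0.6 -10.5   2.7]
```

>>> apply_moves([
  [0.32,2e-05,-0.00227,0,0,0,0.0111],
  [0.32,2e-05,-0.00227,0,0,0,0.0111],
  [0.32,2e-05,-0.00227,0,0,0,0.0111],
])

```text
time_s: 13.28
tcp_pos: [0.4475, 0.0013, 0.2072]
eef_rot: [179.8, 0.0, -17.0]
contact_force: [-0.3, -10.7, 2.4]
gripper_width: 0.0284
gripper_force: 5.4
```

```bash
python3 f.py
```

```text
t 13.2833 r 0.1303 phi 164.3 handle~ 0.005 yaw -17.0 Ftan(ccw+) 10.37 Frad -2.58 [ -0.3 -10.7   2.4]
```

>>> apply_moves([
  [0.32,2e-05,-0.00227,0,0,0,0.0111],
  [0.32,2e-05,-0.00227,0,0,0,0.0111],
  [0.32,2e-05,-0.00227,0,0,0,0.0111],
])

```text
time_s: 13.53
tcp_pos: [0.4495, 0.0076, 0.2072]
eef_rot: [179.8, 0.0, -20.0]
contact_force: [-0.2, -10.7, 3.4]
gripper_width: 0.0282
gripper_force: 5.7
```

```bash
python3 f.py
```

```text
t 13.5333 r 0.1303 phi 161.4 handle~ -0.045 yaw -20.0 Ftan(ccw+) 10.23 Frad -3.24 [ -0.2 -10.7   3.4]
```

>>> apply_moves([
  [0.32,2e-05,-0.00227,0,0,0,0.0111],
  [0.32,2e-05,-0.00227,0,0,0,0.0111],
])

```text
time_s: 13.7
tcp_pos: [0.4509, 0.0117, 0.2072]
eef_rot: [179.7, 0.0, -22.0]
contact_force: [-2.0, -12.6, 3.4]
gripper_width: 0.0284
gripper_force: 5.8
```

```bash
python3 f.py
```

```text
t 13.7 r 0.1303 phi 159.46 handle~ -0.079 yaw -22.0 Ftan(ccw+) 12.52 Frad -2.54 [ -2.  -12.6   3.4]
```

>>> apply_moves([
  [0.32,2e-05,-0.00227,0,0,0,0.0111],
  [0.32,2e-05,-0.00227,0,0,0,0.0111],
])

```text
time_s: 13.87
tcp_pos: [0.4526, 0.0158, 0.2072]
eef_rot: [179.7, 0.0, -24.0]
contact_force: [-2.0, -10.7, 5.6]
gripper_width: 0.0277
gripper_force: 6.0
```

```bash
python3 f.py
```

```text
t 13.8667 r 0.1303 phi 157.54 handle~ -0.113 yaw -24.0 Ftan(ccw+) 10.68 Frad -2.29 [ -2.  -10.7   5.6]
```

>>> apply_moves([
  [0.32,2e-05,-0.00227,0,0,0,0.0111],
])

```text
time_s: 13.95
tcp_pos: [0.4534, 0.0178, 0.2072]
eef_rot: [179.7, 0.0, -25.0]
contact_force: [-2.5, -12.1, 5.3]
gripper_width: 0.0282
gripper_force: 6.1
```

```bash
python3 f.py
```

```text
t 13.95 r 0.1303 phi 156.58 handle~ -0.129 yaw -25.0 Ftan(ccw+) 12.08 Frad -2.5 [ -2.5 -12.1   5.3]
```

>>> apply_moves([
  [0.32,2e-05,-0.00227,0,0,0,0.0111],
])

```text
time_s: 14.03
tcp_pos: [0.4543, 0.0198, 0.2072]
eef_rot: [179.7, 0.0, -26.0]
contact_force: [-2.6, -11.4, 5.0]
gripper_width: 0.0282
gripper_force: 6.1
```

```bash
python3 f.py
```

```text
t 14.0333 r 0.1303 phi 155.61 handle~ -0.146 yaw -26.0 Ftan(ccw+) 11.42 Frad -2.35 [ -2.6 -11.4   5. ]
```

>>> apply_moves([
  [0.32,2e-05,-0.00227,0,0,0,0.0111],
])

```text
time_s: 14.12
tcp_pos: [0.4552, 0.0218, 0.2072]
eef_rot: [179.7, 0.0, -27.0]
contact_force: [-2.3, -11.9, 5.8]
gripper_width: 0.028
gripper_force: 6.2
```

```bash
python3 f.py
```

```text
t 14.1167 r 0.1304 phi 154.65 handle~ -0.163 yaw -27.0 Ftan(ccw+) 11.76 Frad -3.01 [ -2.3 -11.9   5.8]
```

>>> apply_moves([
  [0.32,2e-05,-0.00227,0,0,0,0.0111],
  [0.32,2e-05,-0.00227,0,0,0,0.0111],
])

```text
time_s: 14.28
tcp_pos: [0.4571, 0.0257, 0.2072]
eef_rot: [179.7, 0.0, -29.0]
contact_force: [-4.5, -12.2, 6.2]
gripper_width: 0.0282
gripper_force: 6.4
```

```bash
python3 f.py
```

```text
t 14.2833 r 0.1303 phi 152.74 handle~ -0.197 yaw -29.0 Ftan(ccw+) 12.89 Frad -1.58 [ -4.5 -12.2   6.2]
```

>>> apply_moves([
  [0.32,2e-05,-0.00227,0,0,0,0.0111],
])

```text
time_s: 14.37
tcp_pos: [0.4581, 0.0276, 0.2071]
eef_rot: [179.7, 0.0, -30.0]
contact_force: [-4.5, -12.4, 7.4]
gripper_width: 0.028
gripper_force: 6.5
```

```bash
python3 f.py
```

```text
t 14.3667 r 0.1303 phi 151.8 handle~ -0.213 yaw -30.0 Ftan(ccw+) 13.0 Frad -1.89 [ -4.5 -12.4   7.4]
```

>>> apply_moves([
  [0.32,2e-05,-0.00227,0,0,0,0.0111],
])

```text
time_s: 14.45
tcp_pos: [0.4592, 0.0295, 0.2072]
eef_rot: [179.7, 0.0, -31.0]
contact_force: [-4.3, -12.0, 7.1]
gripper_width: 0.0282
gripper_force: 6.6
```

```bash
python3 f.py
```

```text
t 14.45 r 0.1303 phi 150.83 handle~ -0.23 yaw -31.0 Ftan(ccw+) 12.58 Frad -2.05 [ -4.3 -12.    7.1]
```

>>> apply_moves([
  [0.5,0,0.002,0,0,0,0],
  [0.5,0,0.001,0,0,0,0],
  [0.5,0,0,0,0,0,0],
  [0.5,0,0,0,0,0,0],
])

```text
time_s: 14.78
tcp_pos: [0.4596, 0.0296, 0.2069]
eef_rot: [-180.0, -0.0, -30.8]
contact_force: [0.2, -0.7, 1.5]
gripper_width: 0.0434
gripper_force: 0.5
```

>>> apply_moves([
  [0.5,0,0,-0.01,0,0,0],
  [0.5,0,0,-0.02,0,0,0],
  [0.5,0,0,-0.03,0,0,0],
  [0.5,0,0,-0.03,0,0,0],
  [0.5,-0.03,0,0,0,0,0],
  [0.5,0,0,0,0,0,0],
  [0.5,0,0,0,0,0,0],
])

```text
time_s: 15.37
tcp_pos: [0.4336, 0.0454, 0.2981]
eef_rot: [-179.8, -0.1, -30.7]
contact_force: [-0.0, 0.6, 0.6]
gripper_width: 0.0438
gripper_force: 0.0
```

```bash
python3 f.py; python3 look.py wrist wrist5.png 2>/dev/null; python3 look.py side side5.png 2>/dev/null
```

```text
t 15.3667 r 0.1604 phi 150.32 handle~ -0.239 yaw -30.7 Ftan(ccw+) -0.56 Frad 0.33 [-0.   0.6  0.6]
post 0 0 nan nan
arm 0 nan
bar 2528 156.0378718596428
[ 0.90803996 -0.30550852  0.05870919]
post 0 0 nan nan
arm 0 nan
bar 67 153.97484732977446
[-0.34779888  0.19830691 -0.72009469]
```

View pics/wrist5.png

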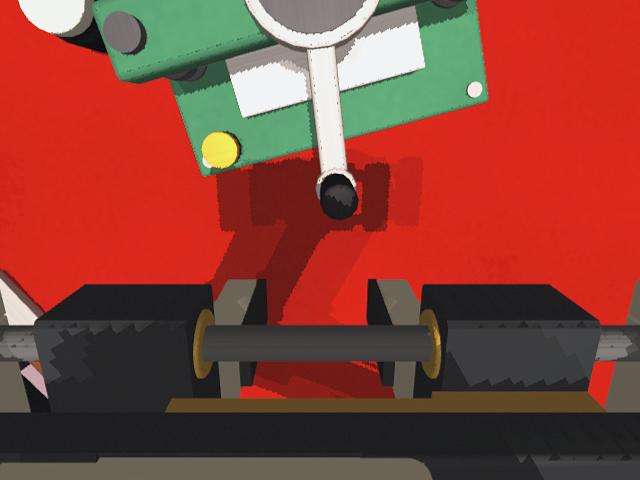

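```bash
python3 -c "
from plant import *
print(close_job())"
```

```text
the job is handed in; nothing more can be done
None
```

The lever was flipped fully to tighten, the handle swung counter-clockwise to about +0.67 rad at 1–2 N (free-wheeling), and the platen driven down in two clockwise strokes, stopped at about 12.8 N at the knob (well firm); the arm then let go and the job was handed in at about 15.5 s with no contact with the bystanders noticed, no result having come back.

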